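# Press the knob home with the bench pliers

### The arm

A 6-joint arm with a two-finger parallel gripper is mounted at the origin on the work surface. World frame = base frame: x ahead of the robot, y to its left, z up, the work surface at z = 0. Lengths are in m, angles in degrees, forces in N, time in s.
With the tool pointing down it reaches from about 0.325 to 0.9 m from the base axis. Payload 6.1 kg.
Tool frame: the origin (TCP) lies at the very end of the fingers, on their centre line; the grasp point (between the pads) lies behind it (arm.grip_point_offset is the z of the grasp point in the tool frame, in m); z points along the fingers, y is the line along which they close (so a half turn about z gives the same grasp; the last joint's range is limited). The gripper opens to 85 mm and grips with 20 to 120 N. Pads are 22 mm wide; open, the fingers measure 114 mm over their backs; the gripper's body (76 mm by 85 mm) begins 54 mm behind the grasp point. The pads swing forward as they close: fully open they stand 13 mm farther back than shut.
Start: joints at [62.046, 12.628, 87.462, -0, 79.91, -7.225], TCP at [0.221, 0.585, 0.231] pointing down, gripper open.
Joint ranges: [-170.65, 170.65], [-52.31, 119.04], [5.05, 147.46], [-71.25, 251.25], [11.57, 151.72], [-153.62, 153.62]. Speed limits (degrees/s): [147.25, 147.25, 172.46, 180, 180, 180].

### API

Orientations are given as a 3x3 rotation matrix whose columns are the frame's x, y, z axes.
In Python, from workcell import arm, viewer, job, spot_in, landmark_of gives the robot as it stands.
- The arm moves only by the tool servo_tool, never from a script. Its argument "rows" is a list that holds one entry, the list of rows, each a list of 6 numbers: the shift along the world's x, y, z in cm, then the turn, a rotation vector about the world's x, y, z in degrees. A call has 1 to 5 rows; each row is the pose to reach, as a shift and turn from the pose commanded when the call began; what a row does not reach only later rows make up. A row lasts 1/8 s, in which the tool goes at most 62.5 mm and 10.7 degrees, less where a joint would pass 70% of its speed; a pose out of reach is approached as far as the arm can. A call with a gripper value outside its range is refused whole. "jaw" is the finger opening in cm, from 0 to 8.54, set as the call begins (left out, the last holds). The fingers move at their own pace and stop on an object; "grip_force" is the grip in N (left out, the last holds). Time passes only in rows, so rows that repeat a pose let the fingers close. It gives the time, the measured TCP pose, the force, the opening and the grip force at its end, in the units of the state.
- arm.get_obs(): the state, without advancing time (a new reading comes with each control period).
- viewer.capture(name): name is "scene" or "top" or "wrist"; returns a dict with "img" (384x512x3 uint8, red, green, blue), "depth" (384x512 float32, m along the optical axis (not along the pixel's ray), 0 where there is no reading), "fx", "fy", "cx", "cy" (pixels), "cam_to_world" (4x4, takes a point from camera to world coordinates). Camera axes: x right, y down, z forward; pixel columns grow to the right and rows downward; lengths in m; the calibration is good to about 2 mm. A picture is of the moment at which its call begins.
- job.finish_job(): hands the job in; it is judged then, once.
Trained networks look in the newest picture that a camera, given by its name, has taken for a name from the list of things; names that differ only in an ending like _2 or _b are one class to them, and where a whole thing is asked for, a point or a joint stands for the part that bears it (a point fixed in the world has none). Each returns a list of dicts, best first, with "conf" (0 to 1); they miss things now and then, are a little off and sometimes report something else, mostly with a low value. They report only what shows in the picture. A call takes as long as a camera call.
- spot_in(name, camera): "at" ([column, row] in pixels, amid what is visible of it).
- landmark_of(name, camera): "at" ([column, row] in pixels: a listed point, or the origin of a listed thing).
The state is a dict: "time_s": time; "joint_pos": joint angles; "qvel": joint speeds; "joint_torque": joint torques, N m; "tcp_pos": TCP position; "tool_rot": TCP orientation; "force": force on the tool from outside, world axes, zero at the start; "wrist_torque": the same for the moment, N m; "opening": finger opening in m; "gripper_force": force on a finger pad.
Only numpy, scipy, OpenCV 4.12 (cv2) and the standard library are available. Lean on these libraries where they do the work, as an engineer would, in place of code of your own. Each camera call takes 0.05 s, during which the arm holds its last target. There are 200 camera calls.

### The job

Slide the wooden box gently into the jaws of the bench pliers until its end sits flush against the black stop. Then squeeze the plier handles, without forcing them, until they go over centre and stay locked when you let go, so the blue porcelain knob is pressed fully into the box. Finally pull the red release lever outwards so that the jaws spring open, leave the box standing there against the stop, and do not disturb the crockery and bottles around.

Things in the scene. Friction and masses are not known exactly. Their poses are not given: they have to be found in the camera images.
- clamp: Steel locking pliers bolted to the bench. Origin on the bench; own y: jaws to +y, handles to -y; own x: from the moving (blue) side to the fixed side. Own frame, mm: base plate x -72..64 y -40..24 z 0..8; pivot block x -62..52 y -34..18 to z 58; fixed jaw's flat face at x=30, y 18..85, z 10..56; moving jaw y 20..75, z 26..50, x -63..-49 when open; fixed steel handle x 8..20 y -120..-30 z 28..58
- stop: Black stop block at the root of the jaws, fixed to the clamp, axes parallel; 44 (x) x 12 (y) x 50 (z) mm, origin under its centre at clamp (6, 24, 0); the face turned to the jaw tips is at clamp y=30. Meeting it faster than about 15 mm/s, or pressing the box on it with more than 40 N, bruises the box
- home (a point): Point on the bench, fixed to the clamp, axes parallel, where the centre of the box's underside belongs: clamp (8, 55, 0) mm. In y that is flush with the stop; in x the moving jaw itself pushes the box the last few mm against the fixed jaw
- box: Loose wooden box, 0.2 to 0.4 kg, 44 (x) x 50 (y) x 56 (z) mm, lid overhang 1 mm; origin under its centre. Starts standing between the jaws, 25 to 60 mm out from the stop in the clamp's +y, almost parallel to the clamp; knob on its -x face. It slides on the bench at 1 to 3 N; its +y end is free to push on
- knob_face (a point): Centre of the outer face of the blue-and-white porcelain knob (18 mm wide, 12 mm thick) on the box's -x side, 38 mm above the bench
- knob (a joint): How far the knob's tight dowel is pushed in, m: starts 0 to 0.001, 0.005 = fully home. It takes about 6 N
- handle (a joint): Angle of the blue handle, rad: 0 open (weak return spring), 0.21 centre, 0.275 its stop, where it stays locked if the box is in the jaws. Pivot at clamp (-50, -8) mm, axis up. Closing it to centre moves the jaw 13 mm in +x, fast at first and slowly at the end; its sprung round pad meets the knob after about 5 mm. Needs up to about 15 N at handle_grip; a squeeze over 50 N bends it
- handle_grip (a point): Point on the blue handle, 85 mm from its pivot, z 43; y axis along the blade to the pivot block. Blade 12 mm thick, z 28..58, ends 33 mm behind this point. Outside width over both handles here: 63 mm open, 40 mm locked: a gripper can straddle them. Locked, their middle is clamp (0, -85). A finger that meets the fixed handle first takes up the squeeze: centre by feel, or push the blue handle alone
- release (a joint): Angle of the red lever to the blue handle, rad: 0 at rest (sprung, under 1 N), 0.3 end of travel, after which it drags the locked handle back over centre (2 to 6 N at the tab) and the jaws spring open. Pull it outwards: away from the fixed handle, clamp -x
- release_tab (a point): Middle of the upright red tab of the release lever, 10 mm thick (x), 38 long (y), z 25..63, point at z 43; 45 mm behind the lever's pin, which is 20 mm behind handle_grip on the blade. It sticks out behind both handles and can be pinched from above or hooked on its inner side; locked, it is at clamp (-14, -150)
- tea_cup: White porcelain cup, 64 mm wide, 55 high, origin under its centre; bystander behind the fixed jaw
- pigment_jar: Small jar with a black cap, 48 mm wide, 55 high, origin under its centre; bystander on the robot's side of the pliers
- oil_bottle: Small bottle with a green cap, 46 mm wide, 120 high, origin under its centre; bystander
- rice_bowl: White bowl, 110 mm wide, 50 high, origin under its centre; bystander

How it is judged:
By the outcome, as a careful person would: the job done as asked, in the order asked, and still so for the second after the job is handed in, with the robot touching nothing.
It also fails if it takes over 59 s, if anything falls off the work surface, if the arm or the gripper's body presses on something with over 40 N, if the wrist force passes 120 N, or if a joint passes its speed limit or range.

## Working session

There is one attempt and no reset: what is moved stays moved. The work goes in short steps, Python scripts to look and compute and a tool call to move; the robot and the scene stay as the last step left them, time stands still between calls to the robot, and variables do not carry over. Pictures are saved under pics/ and viewed, at most 10 in all, crops included, and the job is handed in when it is done.

Besides the shell and the picture viewer there is one more tool, called after ">>>" as a command line: name --argument value ..., lists and objects as JSON in quotes. servo_tool: Moves the arm, as the interface text tells. Its arguments: {"type":"object","properties":{"rows":{"type":"array"},"jaw":{"type":"number"},"grip_force":{"type":"number"}},"required":["rows"]}

```bash
mkdir -p pics
cat > h.py <<'E'
import numpy as np,cv2
from workcell import arm,viewer,job,spot_in,landmark_of
def px2w(c,u,v,z=None):
    R=c["cam_to_world"][:3,:3];t=c["cam_to_world"][:3,3]
    r=R@np.array([(u-c["cx"])/c["fx"],(v-c["cy"])/c["fy"],1.])
    if z is None:
        d=c["depth"][int(round(v)),int(round(u))]; return t+r*d
    return t+r*(z-t[2])/r[2]
def save(c,n): cv2.imwrite("pics/"+n+".png",cv2.cvtColor(c["img"],cv2.COLOR_RGB2BGR))
E
python3 - <<'E'
from h import *
np.set_printoptions(precision=4,suppress=True)
print(arm.grip_point_offset)
Z=dict(clamp=0,stop=0,home=0,box=0,knob_face=.038,handle_grip=.043,release_tab=.043,tea_cup=0,pigment_jar=0,oil_bottle=0,rice_bowl=0)
ims=[]
for cam in ("top","scene"):
    c=viewer.capture(cam);ims.append(c["img"]);save(c,cam+"0")
    print(cam,c["cam_to_world"][:3,3])
    for n,z in Z.items():
        for d in landmark_of(n,cam)[:1]: print(n,round(d["conf"],2),np.round(d["at"],1),px2w(c,*d["at"],z))
E
```

```text
-0.0187
top [0.4899 0.0154 1.3375]
clamp 0.86 [240. 194.] [0.5955 0.0052 0.    ]
stop 0.58 [229.7 194.3] [0.5952 0.0345 0.    ]
home 0.65 [218.2 192.8] [0.6   0.067 0.   ]
box 0.91 [203.2 186.1] [0.6198 0.1093 0.    ]
knob_face 0.44 [198.9 200.1] [0.5776 0.1188 0.038 ]
handle_grip 0.82 [268.5 215.4] [ 0.5319 -0.0716  0.043 ]
release_tab 0.37 [286.8 229.7] [ 0.4919 -0.1209  0.043 ]
tea_cup 0.57 [233.2 151.2] [0.7187 0.0225 0.    ]
pigment_jar 0.68 [204.  239.4] [0.4691 0.1087 0.    ]
oil_bottle 0.8 [102.9 219.3] [0.5307 0.3914 0.    ]
rice_bowl 0.7 [375.1 223.3] [ 0.5054 -0.3777  0.    ]
scene [1.1632 0.2209 0.8987]
clamp 0.86 [262.8 208.4] [0.6037 0.023  0.    ]
stop 0.7 [244.7 243.4] [0.7333 0.0175 0.    ]
home 0.75 [275.6 212.5] [0.6034 0.064  0.    ]
box 0.75 [288.  221.1] [0.6184 0.1082 0.    ]
knob_face 0.44 [245.2 172.1] [ 0.5207 -0.0681  0.038 ]
handle_grip 0.63 [243.3 172.5] [ 0.528  -0.0713  0.043 ]
release_tab 0.39 [232.  159.4] [ 0.4915 -0.1257  0.043 ]
tea_cup 0.57 [245.4 241.9] [0.7281 0.0175 0.    ]
pigment_jar 0.49 [302.2 183.4] [0.4686 0.1058 0.    ]
oil_bottle 0.95 [387.6 223.2] [0.5178 0.383  0.    ]
rice_bowl 0.61 [163.6 152.7] [ 0.5154 -0.3718  0.    ]
```

Run:
```python
import cv2
a=cv2.imread("pics/top0.png")[120:270,150:320]
b=cv2.imread("pics/scene0.png")[110:290,180:340]
cv2.imwrite("pics/a.png",cv2.hconcat([cv2.resize(a,(453,400),interpolation=cv2.INTER_CUBIC),cv2.resize(b,(347,400),interpolation=cv2.INTER_CUBIC)]))
```

```text
(no output)
```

View pics/a.png

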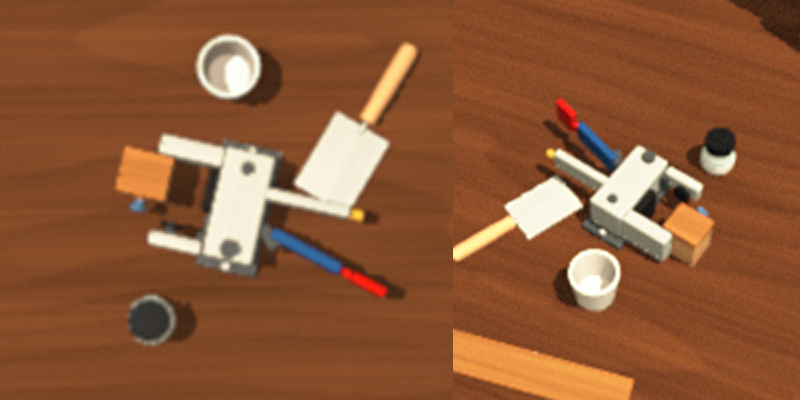

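>>> servo_tool --rows '[[[6, -4.5, 4, 0, 0, 0], [11, -9, 8, 0, 0, 0], [16, -14, 12, 0, 0, 0], [20, -19, 15, 0, 0, 0], [24, -24, 17, 0, 0, 0]]]' --jaw 0

```text
time_s: 1.82
tcp_pos: [0.4212, 0.3919, 0.3769]
tool_rot: [[-0.935, 0.354, 0.001], [0.354, 0.935, 0.001], [-0.001, 0.001, -1.0]]
force: [1.1, 0.5, 0.7]
opening: 0.0001
gripper_force: 0.0
```

>>> servo_tool --rows '[[[2, -5, 0, 0, 0, 0], [4, -10, 0, 0, 0, 0], [6, -15, 0, 0, 0, 0], [8, -20, 0, 0, 0, 0], [9, -24, 0, 0, 0, 0]]]'

```text
time_s: 2.45
tcp_pos: [0.5107, 0.1511, 0.3753]
tool_rot: [[-0.935, 0.355, 0.0], [0.355, 0.935, -0.0], [-0.0, -0.0, -1.0]]
force: [0.5, -0.8, 0.0]
opening: -0.0
gripper_force: 0.0
```

```bash
cat > look.py <<'E'
from h import *
np.set_printoptions(precision=4,suppress=True)
import sys
Z=dict(clamp=0,stop=0,home=0,box=0,knob_face=.038,handle_grip=.043,release_tab=.043)
o=arm.get_obs();print(o["time_s"],o["tcp_pos"],o["tool_rot"].tolist())
c=viewer.capture("wrist");save(c,sys.argv[1]);np.savez("pics/"+sys.argv[1],**c)
print(c["cam_to_world"],c["fx"])
for n,z in Z.items():
    for d in landmark_of(n,"wrist")[:1]: print(n,round(d["conf"],2),np.round(d["at"],1),px2w(c,*d["at"],z))
E
python3 look.py w1
```

```text
2.45 [0.5107 0.1511 0.3753] [[-0.9348552402097267, 0.35502892262748076, 0.0003794079397371847], [0.35502885996706257, 0.9348553142402055, -0.00022366791141593216], [-0.00043410010634458183, -7.439635074660043e-05, -0.9999999030111356]]
[[ 0.3551  0.8837  0.3048  0.4338]
 [ 0.9348 -0.3355 -0.1165  0.1818]
 [-0.0007  0.3263 -0.9453  0.5178]
 [ 0.      0.      0.      1.    ]] 300.4208827393945
clamp 0.61 [202.  201.7] [0.5889 0.0161 0.    ]
stop 0.63 [214.8 208.6] [0.61   0.0328 0.    ]
home 0.84 [231.4 205.5] [0.6152 0.0641 0.    ]
box 0.76 [250.1 196.3] [0.6105 0.1032 0.    ]
knob_face 0.46 [249.7 183.9] [0.5766 0.1164 0.038 ]
handle_grip 0.9 [139.7 201.7] [ 0.5385 -0.069   0.043 ]
release_tab 0.55 [104.7 192.3] [ 0.5025 -0.1159  0.043 ]
```

View pics/w1.png

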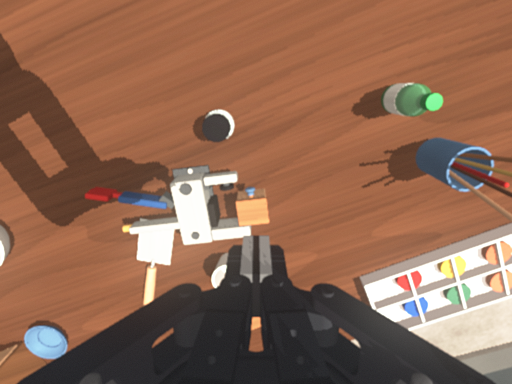

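```bash
cat > fit.py <<'E'
import sys
from h import *
from scipy.spatial import cKDTree
from scipy.optimize import minimize
np.set_printoptions(precision=4,suppress=True)
def cloud(c):
    v,u=np.mgrid[0:384,0:512];d=c["depth"]
    P=np.stack([(u-c["cx"])/c["fx"]*d,(v-c["cy"])/c["fy"]*d,d],-1)@c["cam_to_world"][:3,:3].T+c["cam_to_world"][:3,3]
    return P.reshape(-1,3),c["img"].reshape(-1,3).astype(int),d.ravel()>0
def fit(c,x0=(0.592,0.008,-.2)):
    P,I,ok=cloud(c)
    sat=I.max(1)-I.min(1)
    m=ok&(P[:,2]>.050)&(P[:,2]<.064)&(np.hypot(P[:,0]-.59,P[:,1]-.0)<.15)&(sat<60)&(I.max(1)>90)
    Q=P[m,:2]
    rects=[(-62,52,-34,18),(30,42,18,85),(8,20,-120,-34)]
    def g(a,b):return np.arange(a+1,b,2.)
    M=np.concatenate([np.stack(np.meshgrid(g(a,b),g(e,f)),-1).reshape(-1,2) for a,b,e,f in rects])/1e3
    T=cKDTree(Q)
    def loc(p):
        s,co=np.sin(p[2]),np.cos(p[2]);R=np.array([[co,-s],[s,co]]);return R
    KM=cKDTree(M)
    def cost(p):
        R=loc(p);t=np.array(p[:2])
        a=np.minimum(T.query(M@R.T+t)[0],.006); b=np.minimum(KM.query((Q-t)@R)[0],.006)
        return 1e6*((a**2).mean()+(b**2).mean())
    best=min((minimize(cost,np.array(x0)+[dx,dy,dw],method="Nelder-Mead",options=dict(initial_simplex=np.array(x0)+[dx,dy,dw]+np.array([[0,0,0],[.006,0,0],[0,.006,0],[0,0,.06]]))) for dx in(-.005,.005) for dy in(-.005,.005) for dw in(-.07,.07)),key=lambda r:r.fun)
    return best.x,best.fun,len(Q)
def tow(p,x,y):
    s,co=np.sin(p[2]),np.cos(p[2]);return np.array([p[0]+(co*x-s*y)/1e3,p[1]+(s*x+co*y)/1e3])
def tol(p,w):
    s,co=np.sin(p[2]),np.cos(p[2]);d=(np.asarray(w)[:2]-p[:2])*1e3;return np.array([co*d[0]+s*d[1],-s*d[0]+co*d[1]])
E
python3 - <<'E'
from fit import *
c=dict(np.load("pics/w1.npz"))
ct=viewer.capture("top")
for k in(c,ct):
    p,f,n=fit(k);print(p,np.degrees(p[2]),f,n)
    P,I,ok=cloud(k)
    o=ok&(I[:,0]>150)&(I[:,2]<110)&(I[:,0]-I[:,2]>60)&(P[:,2]>.05)&(P[:,2]<.062)&(np.hypot(P[:,0]-.615,P[:,1]-.105)<.05)
    r=cv2.minAreaRect(P[o,:2].astype(np.float32)*1000);print("box",r,tol(p,np.array(r[0])/1e3),np.median(P[o,2]))
    tr=ok&(P[:,2]>.003)
    L=np.array([tol(p,q) for q in P[tr]]);z=P[tr,2]
    for nm,a,b,e,g in(("trowel",22,60,-130,-50),("beyond",30,70,-180,-130),("tabarea",-80,0,-180,-125),("grip",-60,-15,-100,-70)):
        s=(L[:,0]>a)&(L[:,0]<b)&(L[:,1]>e)&(L[:,1]<g)
        print(nm,s.sum(),np.percentile(z[s],[5,50,95,100]) if s.any() else '')
        if nm in("tabarea","grip"):
            s2=s&(z>.035);print(L[s2].mean(0),L[s2].min(0),L[s2].max(0))
    print(k["depth"].min())
for q in [(.5385,-.069),(.5025,-.1159),(.5766,.1164)]: print(tol(fit(c)[0],q))
E
```

```text
[ 0.5917  0.0165 -0.2648] -15.172148401486687 6.971284457767645 3258
box ((613.9686279296875, 105.6085205078125), (52.14555740356445, 37.368377685546875), 75.33415985107422) [-1.8378 91.7849] 0.05471629655278523
trowel 134 [0.0031 0.0036 0.0046 0.0065]
beyond 14 [0.0032 0.0038 0.0047 0.0047]
tabarea 367 [0.0323 0.0525 0.0634 0.0645]
[ -52.4093 -151.693 ] [ -59.8235 -176.3596] [ -38.6734 -125.3897]
grip 235 [0.0344 0.0564 0.0587 0.0599]
[-35.521  -85.2129] [-42.6183 -99.9652] [-24.1961 -70.0173]
0.0
[ 0.5925  0.0147 -0.2662] -15.249876388065703 7.5483090994495825 1263
box ((618.5986938476562, 103.66578674316406), (51.87106704711914, 45.91390609741211), 76.58033752441406) [ 1.7793 92.6872] 0.055947873680984306
trowel 159 [0.0033 0.005  0.0082 0.0104]
beyond 46 [0.0031 0.0047 0.0077 0.008 ]
tabarea 148 [0.0032 0.0369 0.0661 0.068 ]
[ -50.7166 -150.7191] [ -59.7988 -176.2166] [ -39.2643 -125.7978]
grip 80 [0.0034 0.056  0.0616 0.0637]
[-34.1743 -85.3173] [-43.2882 -99.9761] [-24.6816 -70.5296]
0.0
[-28.9774 -96.4891]
[ -51.4479 -151.1762]
[-40.7283  92.4201]
```

>>> servo_tool --rows '[[[3, 0.3, -4, 0, 0, -10.5], [6, 0.6, -8, 0, 0, -21], [9, 1, -12, 0, 0, -31.5], [12, 1.5, -15, 0, 0, -42], [12.3, 1.7, -18, 0, 0, -52.5]]]' --jaw 0.8

```text
time_s: 3.52
tcp_pos: [0.634, 0.1713, 0.1935]
tool_rot: [[-0.284, 0.959, -0.0], [0.959, 0.284, -0.0], [0.0, -0.0, -1.0]]
force: [1.0, -0.6, -0.4]
opening: 0.0081
gripper_force: 0.0
```

>>> servo_tool --rows '[[[0, 0, 0, 0, 0, -10.5], [0, 0, -2, 0, 0, -21], [0, 0, -4, 0, 0, -31.9], [0, 0, -6, 0, 0, -31.9], [0, 0, -6, 0, 0, -31.9]]]'

```text
time_s: 4.15
tcp_pos: [0.6314, 0.1705, 0.1327]
tool_rot: [[0.257, 0.966, -0.004], [0.966, -0.257, -0.001], [-0.002, -0.004, -1.0]]
force: [0.7, 0.4, -0.2]
opening: 0.0078
gripper_force: 0.0
```

```bash
cat > chk.py <<'E'
from fit import *
PC=np.array([.592,.0155,-.2653])
def boxw(c,show=True):
    P,I,ok=cloud(c)
    o=ok&(I[:,0]>140)&(I[:,0]-I[:,2]>60)&(P[:,2]>.05)&(P[:,2]<.062)&(np.hypot(P[:,0]-.615,P[:,1]-.095)<.07)
    if o.sum()<20: return None
    r=cv2.minAreaRect(P[o,:2].astype(np.float32)*1000);L=np.array([tol(PC,q) for q in P[o]])
    return r,tol(PC,np.array(r[0])/1e3),np.percentile(L,[1,99],axis=0)
E
python3 look.py w2
python3 - <<'E'
from chk import *
c=dict(np.load("pics/w2.npz"))
print(fit(c),boxw(c))
E
```

```text
4.15 [0.6314 0.1705 0.1327] [[0.25675342419497804, 0.9664672125544563, -0.004336614044747096], [0.9664754656730421, -0.2567582897772387, -0.0005957203571855123], [-0.0016892057986242046, -0.004038277836771052, -0.9999904194020477]]
[[ 0.9664 -0.2417 -0.087   0.6551]
 [-0.2568 -0.9135 -0.3156  0.2526]
 [-0.0032  0.3274 -0.9449  0.2751]
 [ 0.      0.      0.      1.    ]] 300.4208827393945
clamp 0.93 [257.7 315.1] [0.593  0.0137 0.    ]
stop 0.75 [375.9 288.7] [0.7271 0.0154 0.    ]
box 0.94 [259.2 240.5] [0.6188 0.1054 0.    ]
(array([ 0.6027,  0.0205, -0.2321]), np.float64(41.956172539845156), 658) (((623.7369995117188, 105.06566619873047), (52.60627746582031, 29.224027633666992), 73.28451538085938), array([ 7.1426, 94.7535]), array([[ -7.797 ,  69.548 ],
       [  5.3304, 118.9888]]))
```

View pics/w2.png

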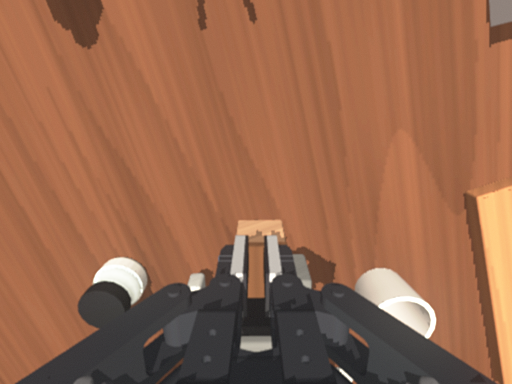

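>>> servo_tool --rows '[[[0.07, -0.5, -4, 0, 0, 0], [0.07, -1, -8, 0, 0, 0], [0.07, -1.57, -11, 0, 0, 0], [0.07, -1.57, -11.5, 0, 0, 0], [0.07, -1.57, -11.5, 0, 0, 0]]]'

```text
time_s: 5.18
tcp_pos: [0.6343, 0.1546, 0.0211]
tool_rot: [[0.261, 0.965, 0.001], [0.965, -0.261, 0.0], [0.0, 0.001, -1.0]]
force: [-0.8, 0.4, 0.7]
opening: 0.0077
gripper_force: 0.0
```

>>> servo_tool --rows '[[[-0.27, -0.24, 0, 0, 0, 0], [-0.35, -0.53, 0, 0, 0, 0], [-0.43, -0.82, 0, 0, 0, 0], [-0.51, -1.11, 0, 0, 0, 0], [-0.58, -1.4, 0, 0, 0, 0]]]'

```text
time_s: 5.8
tcp_pos: [0.6279, 0.1402, 0.0204]
tool_rot: [[0.261, 0.965, 0.0], [0.965, -0.261, -0.0], [0.0, 0.0, -1.0]]
force: [-0.0, -0.6, -0.3]
opening: 0.0076
gripper_force: 0.0
```

>>> servo_tool --rows '[[[-0.08, -0.29, 0, 0, 0, 0], [-0.16, -0.58, 0, 0, 0, 0], [-0.24, -0.87, 0, 0, 0, 0], [-0.31, -1.16, 0, 0, 0, 0], [-0.39, -1.45, 0, 0, 0, 0]]]'

```text
time_s: 6.42
tcp_pos: [0.624, 0.1259, 0.0203]
tool_rot: [[0.261, 0.965, 0.0], [0.965, -0.261, 0.0], [0.0, -0.0, -1.0]]
force: [0.4, 1.5, 0.2]
opening: 0.008
gripper_force: 0.9
```

Run:
```python
from chk import *
o=arm.get_obs();print(o["force"],tol(PC,o["tcp_pos"]))
c=viewer.capture("top");print(boxw(c))
c=viewer.capture("scene");print(boxw(c));save(c,"s3")
for d in landmark_of("box","scene")[:1]: print(d,tol(PC,px2w(c,*d["at"],0)))
```

```text
[0.4415 1.4725 0.2203] [  1.9666 114.8904]
None
(((613.5293579101562, 81.92536926269531), (27.994041442871094, 41.15165328979492), 75.34992218017578), array([ 3.3595, 69.7464]), array([[-17.1386,  55.7847],
       [ 23.8313,  83.0603]]))
{'at': [281.0, 217.9], 'conf': 0.68} [ 4.3129 73.507 ]
```

>>> servo_tool --rows '[[[-0.04, -0.14, 0, 0, 0, 0], [-0.08, -0.29, 0, 0, 0, 0], [-0.12, -0.44, 0, 0, 0, 0], [-0.16, -0.58, 0, 0, 0, 0], [-0.2, -0.72, 0, 0, 0, 0]]]'

```text
time_s: 7.2
tcp_pos: [0.622, 0.1187, 0.0202]
tool_rot: [[0.261, 0.965, -0.0], [0.965, -0.261, -0.0], [-0.0, -0.0, -1.0]]
force: [-0.6, 1.5, -0.1]
opening: 0.008
gripper_force: 0.8
```

>>> servo_tool --rows '[[[-0.03, -0.1, 0, 0, 0, 0], [-0.05, -0.2, 0, 0, 0, 0], [-0.08, -0.3, 0, 0, 0, 0], [-0.11, -0.4, 0, 0, 0, 0], [-0.13, -0.5, 0, 0, 0, 0]]]'

```text
time_s: 7.82
tcp_pos: [0.6207, 0.1137, 0.0203]
tool_rot: [[0.261, 0.965, -0.0], [0.965, -0.261, -0.0], [-0.0, -0.0, -1.0]]
force: [0.6, 1.5, -0.5]
opening: 0.0077
gripper_force: 0.8
```

>>> servo_tool --rows '[[[-0.03, -0.1, 0, 0, 0, 0], [-0.05, -0.2, 0, 0, 0, 0], [-0.08, -0.3, 0, 0, 0, 0], [-0.11, -0.4, 0, 0, 0, 0]]]'

```text
time_s: 8.32
tcp_pos: [0.6196, 0.1097, 0.0203]
tool_rot: [[0.261, 0.965, 0.0], [0.965, -0.261, 0.0], [0.0, 0.0, -1.0]]
force: [1.0, 2.6, -1.5]
opening: 0.0083
gripper_force: 0.8
```

>>> servo_tool --rows '[[[-0.03, -0.1, 0, 0, 0, 0], [-0.05, -0.2, 0, 0, 0, 0], [-0.08, -0.3, 0, 0, 0, 0]]]'

```text
time_s: 8.7
tcp_pos: [0.6188, 0.1067, 0.0203]
tool_rot: [[0.261, 0.965, -0.0], [0.965, -0.261, 0.0], [0.0, -0.0, -1.0]]
force: [0.6, 1.8, -0.7]
opening: 0.0079
gripper_force: 0.7
```

>>> servo_tool --rows '[[[-0.03, -0.08, 0, 0, 0, 0], [-0.05, -0.16, 0, 0, 0, 0]]]'

```text
time_s: 8.95
tcp_pos: [0.6184, 0.1051, 0.0203]
tool_rot: [[0.261, 0.965, 0.0], [0.965, -0.261, -0.0], [-0.0, 0.0, -1.0]]
force: [0.5, 1.5, -0.1]
opening: 0.0079
gripper_force: 0.7
```

Run:
```python
from chk import *
o=arm.get_obs();print(o["force"],tol(PC,o["tcp_pos"]))
c=viewer.capture("scene");print(boxw(c));save(c,"s4")
for d in landmark_of("box","scene")[:1]: print(d,tol(PC,px2w(c,*d["at"],0)))
```

```text
[ 0.5428  1.5248 -0.0593] [ 1.9377 93.3651]
(((608.165283203125, 60.71643829345703), (26.572011947631836, 41.28850555419922), 76.90039825439453), array([ 3.744, 47.873]), array([[-16.0053,  34.2861],
       [ 24.2792,  60.8444]]))
```

>>> servo_tool --rows '[[[-0.02, -0.07, 0, 0, 0, 0], [-0.04, -0.14, 0, 0, 0, 0]]]'

```text
time_s: 9.3
tcp_pos: [0.6179, 0.1038, 0.0203]
tool_rot: [[0.261, 0.965, -0.0], [0.965, -0.261, 0.0], [0.0, -0.0, -1.0]]
force: [0.4, 1.8, -0.8]
opening: 0.008
gripper_force: 0.8
```

>>> servo_tool --rows '[[[-0.02, -0.07, 0, 0, 0, 0], [-0.04, -0.14, 0, 0, 0, 0]]]'

```text
time_s: 9.55
tcp_pos: [0.6176, 0.1023, 0.0203]
tool_rot: [[0.261, 0.965, 0.0], [0.965, -0.261, 0.0], [0.0, 0.0, -1.0]]
force: [0.8, 2.0, -1.2]
opening: 0.0079
gripper_force: 0.8
```

>>> servo_tool --rows '[[[-0.02, -0.07, 0, 0, 0, 0]]]'

```text
time_s: 9.68
tcp_pos: [0.6174, 0.1021, 0.0203]
tool_rot: [[0.261, 0.965, 0.0], [0.965, -0.261, 0.001], [0.001, -0.0, -1.0]]
force: [-0.3, 5.6, -1.2]
opening: 0.0082
gripper_force: 2.5
```

>>> servo_tool --rows '[[[-0.01, -0.03, 0, 0, 0, 0], [-0.01, -0.04, 0, 0, 0, 0]]]'

```text
time_s: 9.93
tcp_pos: [0.6173, 0.102, 0.0204]
tool_rot: [[0.261, 0.965, 0.0], [0.965, -0.261, 0.001], [0.001, 0.0, -1.0]]
force: [0.5, 5.7, -1.0]
opening: 0.0079
gripper_force: 2.8
```

>>> servo_tool --rows '[[[0.4, 1.5, 0, 0, 0, 0], [0.8, 3, 0, 0, 0, 0], [0.8, 3, 5, 0, 0, 0], [0.8, 3, 10, 0, 0, 0], [0, 0, 13, 0, 0, 0]]]'

```text
time_s: 10.55
tcp_pos: [0.6191, 0.1033, 0.1539]
tool_rot: [[0.258, 0.966, 0.005], [0.966, -0.258, 0.0], [0.001, 0.004, -1.0]]
force: [1.0, -0.8, 0.3]
opening: 0.0077
gripper_force: 0.0
```

>>> servo_tool --rows '[[[-1.3, -5.5, 0, 0, 0, 0], [-2.8, -11, 0, 0, 0, 0], [-4.3, -16, 0, 0, 0, 0], [-5.8, -16.4, 0, 0, 0, 0], [-5.8, -16.4, 0, 0, 0, 0]]]' --jaw 8.5 --grip_force 30

```text
time_s: 11.18
tcp_pos: [0.559, -0.063, 0.1504]
tool_rot: [[0.262, 0.965, -0.0], [0.965, -0.262, -0.0], [-0.0, -0.0, -1.0]]
force: [0.5, 0.9, -0.0]
opening: 0.0846
gripper_force: 0.0
```

Run:
```python
from chk import *
o=arm.get_obs();print(o["tcp_pos"],tol(PC,o["tcp_pos"]))
c=viewer.capture("wrist");save(c,"w5");np.savez("pics/w5",**c);print(boxw(c))
for n,z in(("handle_grip",.043),("release_tab",.043),("home",0),("clamp",0),("box",0)):
    for d in landmark_of(n,"wrist")[:1]: print(n,d["conf"],d["at"],tol(PC,px2w(c,*d["at"],z)))
c=viewer.capture("scene");print(boxw(c));save(c,"s5")
a=cv2.imread("pics/w5.png");b=cv2.imread("pics/s5.png")[110:290,180:340]
cv2.imwrite("pics/b.png",cv2.hconcat([cv2.resize(a,(452,339)),cv2.resize(b,(301,339),interpolation=cv2.INTER_CUBIC)]))
```

```text
[ 0.559  -0.063   0.1504] [-11.2643 -84.3846]
(((605.4884033203125, 56.63231658935547), (26.514909744262695, 46.030216217041016), 74.79792785644531), array([ 2.2317, 43.2299]), array([[-20.1321,  30.1203],
       [ 24.3661,  56.2381]]))
handle_grip 0.74 [225.7, 196.7] [-36.4208 -92.6686]
release_tab 0.78 [214.7, 260.2] [ -49.0774 -157.608 ]
home 0.18 [417.0, 43.5] [132.8689  35.7654]
clamp 0.88 [267.3, 84.1] [0.9298 1.8786]
box 0.87 [271.7, 19.8] [ 4.0728 54.3176]
(((593.3594360351562, 70.83381652832031), (56.37263107299805, 98.83319854736328), 79.95980072021484), array([-13.1966,  53.7543]), array([[-21.7716,  28.2406],
       [ 27.0522,  81.5595]]))
```

View pics/b.png

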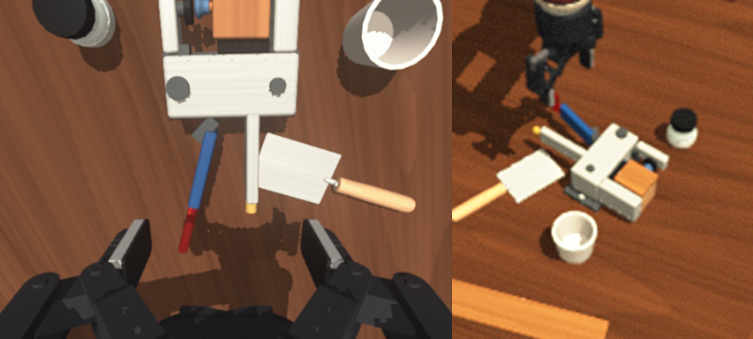

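```bash
cat >> chk.py <<'E'
def handles(c,y0=-95,y1=-70):
    P,I,ok=cloud(c);L=np.array([tol(PC,q) for q in P])
    s=ok&(P[:,2]>.05)&(P[:,2]<.063)&(L[:,1]>y0)&(L[:,1]<y1)&(np.abs(L[:,0]+12)<45)
    b=s&(I[:,2]>I[:,0]+20); f=s&(I[:,0]>130)&(I[:,0]-I[:,2]<50)
    for n,m in(("blue",b),("fixed",f)): print(n,m.sum(),np.percentile(L[m],[2,50,98],axis=0) if m.sum()>3 else '')
    P2=ok&(I[:,0]>I[:,1]+60)&(I[:,0]>I[:,2]+60)&(P[:,2]>.045)&(P[:,2]<.07)&(L[:,1]<-110)&(L[:,1]>-190)&(np.abs(L[:,0]+30)<50)
    print("tab",P2.sum(),np.percentile(L[P2],[2,50,98],axis=0) if P2.sum()>3 else '')
E
python3 - <<'E'
from chk import *
c=dict(np.load("pics/w5.npz"));print(fit(c));handles(c)
E
```

```text
(array([ 0.5926,  0.0143, -0.2682]), np.float64(6.48369482804205), 15547)
blue 400 [[-39.0507 -94.4899]
 [-31.9655 -82.076 ]
 [-24.4892 -70.5105]]
fixed 395 [[  9.5712 -94.4693]
 [ 15.004  -82.2633]
 [ 20.697  -70.6568]]
tab 484 [[ -57.6572 -171.2502]
 [ -49.4448 -149.0313]
 [ -42.8387 -135.1367]]
```

>>> servo_tool --rows '[[[0, 0, -4, 0, 0, 0], [0, 0, -8, 0, 0, 0], [0, 0, -11, 0, 0, 0], [0, 0, -13, 0, 0, 0], [0, 0, -13, 0, 0, 0]]]'

```text
time_s: 12.15
tcp_pos: [0.5581, -0.0622, 0.0188]
tool_rot: [[0.261, 0.965, -0.003], [0.965, -0.261, 0.001], [-0.0, -0.003, -1.0]]
force: [0.3, -0.0, -0.1]
opening: 0.085
gripper_force: 0.0
```

>>> servo_tool --rows '[[[0, 0, 0, 0, 0, 0], [0, 0, 0, 0, 0, 0]]]' --jaw 6.7

```text
time_s: 12.4
tcp_pos: [0.5606, -0.063, 0.0219]
tool_rot: [[0.261, 0.965, 0.003], [0.965, -0.261, -0.001], [0.0, 0.003, -1.0]]
force: [0.4, 0.2, 0.1]
opening: 0.0673
gripper_force: 0.0
```

>>> servo_tool --rows '[[[0.22, -0.06, 0, 0, 0, 0], [0.44, -0.12, 0, 0, 0, 0], [0.66, -0.18, 0, 0, 0, 0], [0.88, -0.24, 0, 0, 0, 0], [1.11, -0.3, 0, 0, 0, 0]]]'

```text
time_s: 13.02
tcp_pos: [0.5686, -0.0643, 0.0199]
tool_rot: [[0.261, 0.965, -0.004], [0.965, -0.261, 0.003], [0.001, -0.005, -1.0]]
force: [-4.3, 5.8, 4.6]
opening: 0.0672
gripper_force: 4.0
```

>>> servo_tool --rows '[[[0, 0, 0, 0, 0, 0], [0, 0, 0, 0, 0, 0]]]' --jaw 5.6

```text
time_s: 13.28
tcp_pos: [0.5691, -0.0646, 0.02]
tool_rot: [[0.261, 0.965, -0.003], [0.965, -0.261, 0.002], [0.001, -0.004, -1.0]]
force: [-5.4, 5.0, 3.5]
opening: 0.0561
gripper_force: 3.1
```

>>> servo_tool --rows '[[[0, 0, 0, 0, 0, 0], [0, 0, 0, 0, 0, 0]]]' --jaw 4.9

```text
time_s: 13.52
tcp_pos: [0.571, -0.066, 0.0206]
tool_rot: [[0.261, 0.965, 0.001], [0.965, -0.261, -0.001], [-0.0, 0.001, -1.0]]
force: [0.4, 0.5, -0.8]
opening: 0.0492
gripper_force: 0.0
```

>>> servo_tool --rows '[[[0, 0, 0, 0, 0, 0], [0, 0, 0, 0, 0, 0]]]' --jaw 4.4

```text
time_s: 13.78
tcp_pos: [0.5707, -0.066, 0.0205]
tool_rot: [[0.261, 0.965, 0.001], [0.965, -0.261, -0.0], [-0.0, 0.001, -1.0]]
force: [0.2, -0.3, -0.3]
opening: 0.0437
gripper_force: 0.0
```

Run:
```python
from chk import *
o=arm.get_obs();print(o["tcp_pos"],tol(PC,o["tcp_pos"]))
c=viewer.capture("wrist");save(c,"w6");handles(c);handles(c,-75,-50)
```

```text
[ 0.5707 -0.066   0.0205] [  0.7839 -84.2086]
blue 1417 [[-18.3903 -94.5857]
 [-12.2006 -81.9614]
 [ -6.8961 -70.4738]]
fixed 1106 [[-22.9029 -90.0991]
 [ 14.6575 -78.9888]
 [ 26.4947 -70.3568]]
tab 0 
blue 1613 [[-18.6068 -74.3202]
 [-12.6458 -61.954 ]
 [ -7.3044 -50.506 ]]
fixed 1532 [[-22.1168 -74.3424]
 [ 14.5258 -62.506 ]
 [ 26.0751 -50.5651]]
tab 0
```

View pics/w6.png

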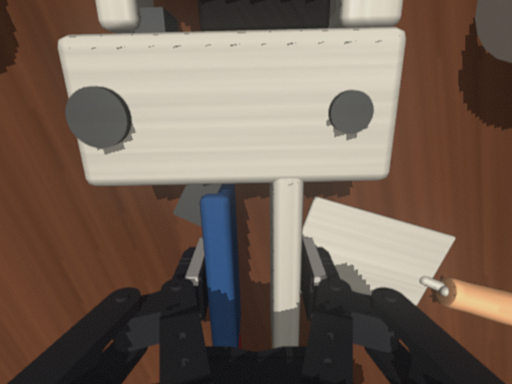

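>>> servo_tool --rows '[[[0, 0, 0, 0, 0, 0], [0, 0, 0, 0, 0, 0]]]' --jaw 4.0 --grip_force 20

```text
time_s: 14.08
tcp_pos: [0.5698, -0.0657, 0.0203]
tool_rot: [[0.261, 0.965, -0.001], [0.965, -0.261, 0.0], [-0.0, -0.001, -1.0]]
force: [-5.5, 0.1, 5.7]
opening: 0.0404
gripper_force: 9.2
```

>>> servo_tool --rows '[[[0, 0, 0, 0, 0, 0], [0, 0, 0, 0, 0, 0]]]' --jaw 6.5

```text
time_s: 14.32
tcp_pos: [0.5708, -0.0659, 0.0203]
tool_rot: [[0.261, 0.965, 0.001], [0.965, -0.261, -0.0], [0.0, 0.001, -1.0]]
force: [-0.3, 0.4, -0.2]
opening: 0.0651
gripper_force: 0.0
```

>>> servo_tool --rows '[[[0, 0, 4, 0, 0, 0], [0, 0, 8, 0, 0, 0], [0, 0, 13, 0, 0, 0], [0, 0, 13, 0, 0, 0]]]'

```text
time_s: 14.82
tcp_pos: [0.5741, -0.0666, 0.1558]
tool_rot: [[0.261, 0.965, 0.01], [0.965, -0.261, -0.002], [0.0, 0.01, -1.0]]
force: [-0.4, -0.1, -0.2]
opening: 0.0654
gripper_force: 0.0
```

Run:
```python
from chk import *
o=arm.get_obs();print(o["tcp_pos"],tol(PC,o["tcp_pos"]))
c=viewer.capture("wrist");save(c,"w7");np.savez("pics/w7",**c);handles(c);print(boxw(c))
for n,z in(("handle_grip",.043),("release_tab",.043),("box",0),("knob_face",.038)):
    for d in landmark_of(n,"wrist")[:1]: print(n,d["conf"],d["at"],tol(PC,px2w(c,*d["at"],z)))
```

```text
[ 0.5741 -0.0666  0.1558] [  4.2723 -83.9499]
blue 389 [[-18.113  -94.4477]
 [-12.3912 -82.5082]
 [ -6.787  -70.3994]]
fixed 387 [[  9.5809 -94.6235]
 [ 14.8201 -82.4747]
 [ 20.8147 -70.713 ]]
tab 499 [[ -15.6932 -166.2742]
 [ -10.8494 -143.1253]
 [  -6.1982 -127.39  ]]
(((609.5006713867188, 56.453433990478516), (28.328001022338867, 45.4508171081543), 75.1956787109375), array([ 6.1505, 44.1093]), array([[-16.0001,  30.4924],
       [ 28.2879,  57.9269]]))
handle_grip 0.82 [234.6, 192.6] [-12.0824 -90.2183]
release_tab 0.62 [236.8, 249.1] [ -11.2189 -148.1128]
box 0.92 [252.4, 20.6] [ 4.3655 55.1586]
knob_face 0.55 [214.1, 7.9] [-24.6943  56.722 ]
```

View pics/w7.png

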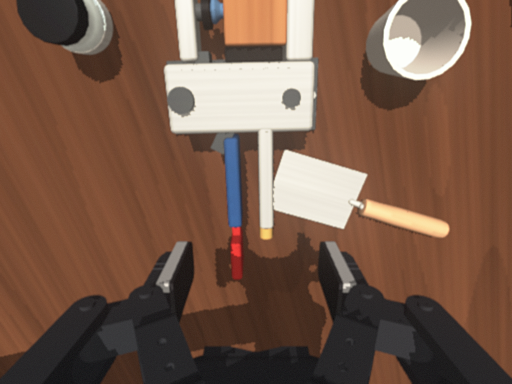

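>>> servo_tool --rows '[[[-2.5, -2.7, 0, 0, 0, 0], [-5, -5.5, 0, 0, 0, 0], [-5, -5.5, 0, 0, 0, 0], [-5, -5.5, 0, 0, 0, 0]]]'

```text
time_s: 15.58
tcp_pos: [0.5202, -0.1204, 0.1495]
tool_rot: [[0.262, 0.965, -0.001], [0.965, -0.262, 0.001], [0.001, -0.001, -1.0]]
force: [-0.7, -0.2, 0.2]
opening: 0.0654
gripper_force: 0.0
```

Run:
```python
from chk import *
o=arm.get_obs();print(o["tcp_pos"],tol(PC,o["tcp_pos"]))
c=viewer.capture("wrist");save(c,"w8");handles(c)
```

```text
[ 0.5202 -0.1204  0.1495] [ -33.6432 -149.9888]
blue 520 [[-18.5588 -94.3874]
 [-13.1891 -81.6929]
 [ -7.5503 -70.1461]]
fixed 523 [[  9.5427 -94.3213]
 [ 14.7444 -81.746 ]
 [ 20.6105 -70.1257]]
tab 631 [[ -16.4289 -166.887 ]
 [ -11.7658 -145.7118]
 [  -6.4424 -124.9063]]
```

>>> servo_tool --rows '[[[0, 0, -4, 0, 0, 0], [0, 0, -8, 0, 0, 0], [0, 0, -11, 0, 0, 0], [0, 0, -12.9, 0, 0, 0], [0, 0, -12.9, 0, 0, 0]]]'

```text
time_s: 16.25
tcp_pos: [0.5195, -0.1198, 0.0198]
tool_rot: [[0.26, 0.966, -0.003], [0.966, -0.26, 0.001], [0.0, -0.003, -1.0]]
force: [-0.4, -0.1, 0.3]
opening: 0.0647
gripper_force: 0.0
```

>>> servo_tool --rows '[[[-0.3, 0.08, 0, 0, 0, 0], [-0.6, 0.16, 0, 0, 0, 0], [-0.9, 0.24, 0, 0, 0, 0], [-1.2, 0.31, 0, 0, 0, 0], [-1.5, 0.39, 0, 0, 0, 0]]]'

```text
time_s: 16.88
tcp_pos: [0.5057, -0.1171, 0.0218]
tool_rot: [[0.261, 0.965, 0.001], [0.965, -0.261, -0.0], [-0.0, 0.001, -1.0]]
force: [1.5, -0.6, 0.9]
opening: 0.0652
gripper_force: 0.6
```

>>> servo_tool --rows '[[[-0.25, 0.07, 0, 0, 0, 0], [-0.5, 0.13, 0, 0, 0, 0], [-0.75, 0.2, 0, 0, 0, 0], [-1.0, 0.27, 0, 0, 0, 0]]]'

```text
time_s: 17.38
tcp_pos: [0.4946, -0.1138, 0.021]
tool_rot: [[0.261, 0.965, -0.001], [0.965, -0.261, 0.001], [0.0, -0.002, -1.0]]
force: [0.5, -0.2, 0.1]
opening: 0.0648
gripper_force: 0.0
```

>>> servo_tool --rows '[[[-0.25, 0.07, 0, 0, 0, 0], [-0.5, 0.13, 0, 0, 0, 0], [-0.75, 0.2, 0, 0, 0, 0], [-1.0, 0.27, 0, 0, 0, 0]]]'

```text
time_s: 17.88
tcp_pos: [0.4851, -0.1113, 0.0212]
tool_rot: [[0.261, 0.965, -0.0], [0.965, -0.261, 0.0], [0.0, -0.0, -1.0]]
force: [-0.3, -0.1, 0.2]
opening: 0.0646
gripper_force: 0.0
```

Run:
```python
from chk import *
o=arm.get_obs();print(o["tcp_pos"],tol(PC,o["tcp_pos"]))
c=viewer.capture("wrist");save(c,"w9");handles(c,-85,-45)
c=viewer.capture("top");handles(c,-95,-50)
```

```text
[ 0.4851 -0.1113  0.0212] [ -69.9442 -150.3727]
blue 4547 [[-37.8989 -84.1082]
 [-29.359  -65.3689]
 [-20.8097 -48.2154]]
fixed 5930 [[-38.3026 -84.0148]
 [  9.4481 -61.8344]
 [ 18.3675 -45.4569]]
tab 2813 [[ -59.2472 -170.0366]
 [ -51.7969 -149.0871]
 [ -43.5447 -132.6646]]
blue 75 [[-38.7014 -93.5974]
 [-29.9313 -73.1454]
 [-21.0578 -51.6804]]
fixed 71 [[  9.0388 -93.831 ]
 [ 14.152  -71.6378]
 [ 20.3056 -50.9391]]
tab 4 [[  11.7887 -133.5999]
 [  15.4311 -129.0544]
 [  19.0141 -124.5559]]
```

>>> servo_tool --rows '[[[0, 0, 3, 0, 0, 0], [0, 0, 7, 0, 0, 0], [0, 0, 12, 0, 0, 0], [1.5, 5.5, 15, 0, 0, 0], [3, 9, 18, 0, 0, 0]]]'

```text
time_s: 18.6
tcp_pos: [0.5156, -0.0203, 0.2028]
tool_rot: [[0.262, 0.965, 0.001], [0.965, -0.262, 0.0], [0.0, 0.001, -1.0]]
force: [0.5, -0.6, -0.4]
opening: 0.065
gripper_force: 0.0
```

>>> servo_tool --rows '[[[1.5, 5, 0, 0, 0, 0], [3, 10, 0, 0, 0, 0], [3, 10, 0, 0, 0, 0], [3, 10, 0, 0, 0, 0]]]'

```text
time_s: 19.1
tcp_pos: [0.5451, 0.0784, 0.201]
tool_rot: [[0.26, 0.966, -0.001], [0.966, -0.26, -0.0], [-0.001, -0.001, -1.0]]
force: [0.9, 0.0, 0.4]
opening: 0.0649
gripper_force: 0.0
```

Run:
```python
from chk import *
c=viewer.capture("wrist");save(c,"w10");handles(c);print(boxw(c))
for n,z in(("box",0),("knob_face",.038),("handle_grip",.043)):
    for d in landmark_of(n,"wrist")[:1]: print(n,d["conf"],d["at"],tol(PC,px2w(c,*d["at"],z)))
P,I,ok=cloud(c);L=np.array([tol(PC,q) for q in P])
s=ok&(L[:,0]>-50)&(L[:,0]<-10)&(L[:,1]>35)&(L[:,1]<75)&(P[:,2]>.03)&(P[:,2]<.05)&(I[:,2]>I[:,0]+15)
print("knob",s.sum(),np.percentile(L[s],[2,50,98],axis=0) if s.sum()>3 else '')
a=cv2.imread("pics/w10.png");print(a.shape)
c=viewer.capture("scene");save(c,"s10");b=cv2.imread("pics/s10.png")[110:290,180:340]
cv2.imwrite("pics/d.png",cv2.hconcat([cv2.resize(a,(480,360)),cv2.resize(b,(320,360),interpolation=cv2.INTER_CUBIC)]))
```

```text
blue 221 [[-40.6762 -94.2171]
 [-33.6814 -82.3639]
 [-25.9331 -70.5137]]
fixed 77 [[  9.2843 -94.7578]
 [ 11.8169 -88.1788]
 [ 17.0014 -76.1491]]
tab 329 [[ -58.3312 -168.9257]
 [ -51.1792 -147.8586]
 [ -43.0153 -136.0082]]
(((612.1502075195312, 67.10089111328125), (54.24726867675781, 46.24570846557617), 75.56837463378906), array([ 5.9155, 55.0789]), array([[-16.8311,  31.0166],
       [ 28.0568,  81.7831]]))
box 0.73 [315.6, 155.0] [ 9.3949 56.9813]
knob_face 0.55 [287.8, 163.6] [-26.7963  56.2557]
handle_grip 0.74 [276.0, 287.7] [-35.8139 -94.7679]
knob 143 [[-28.1218  49.3275]
 [-23.2158  56.6217]
 [-16.7295  63.2202]]
(384, 512, 3)
```

View pics/d.png

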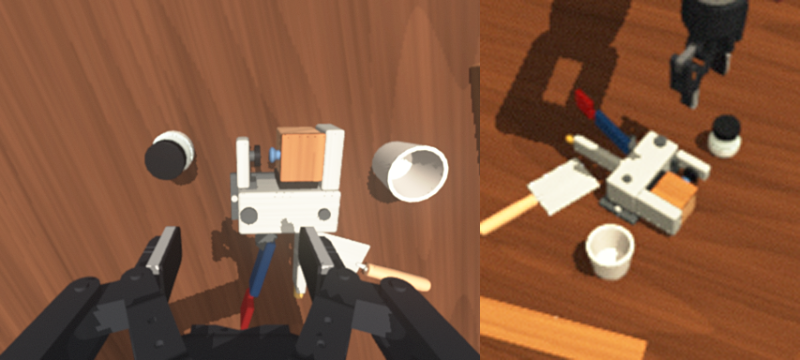

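Run:
```python
from chk import *
for cam in("wrist","top"):
    c=viewer.capture(cam);p,f,n=fit(c);print(cam,p,f,n)
    P,I,ok=cloud(c);L=np.array([tol(p,q) for q in P])
    z=ok&(P[:,2]>.049)&(P[:,2]<.064);wh=(I.max(1)-I.min(1)<60)&(I[:,0]>120)
    j=z&wh&(L[:,0]>31)&(L[:,0]<42)&(L[:,1]>25)&(L[:,1]<100);print("jaw tip",np.percentile(L[j],[98,99.5],axis=0)[:,1])
    b=z&wh&(np.abs(L[:,0])<25)&(L[:,1]>-20)&(L[:,1]<30);print("block edge",np.percentile(L[b],[98,99.5],axis=0)[:,1])
    o=z&(I[:,0]>140)&(I[:,0]-I[:,2]>60)&(np.abs(L[:,0]-6)<15)&(L[:,1]>20)&(L[:,1]<100);print("box",np.percentile(L[o],[.5,2,98,99.5],axis=0)[:,1])
```

```text
wrist [ 0.5921  0.0176 -0.2875] 9.671957337566798 7768
jaw tip [84.4345 85.0329]
block edge [16.609 17.204]
box [25.9565 28.9921 79.7508 80.23  ]
top [ 0.5922  0.0039 -0.2895] 14.888394265005198 770
jaw tip [96.0356 96.2816]
block edge [13.7585 15.7617]Traceback (most recent call last):
  File "<stdin>", line 8, in <module>
    return _quantile_unchecked(
        a, q, axis, out, overwrite_input, method, keepdims, weights)
    return _ureduce(a,
                    func=_quantile_ureduce_func,
    ...<5 lines>...
                    overwrite_input=overwrite_input,
                    method=method)
    r = func(a, **kwargs)
    result = _quantile(arr,
                       quantiles=q,
    ...<2 lines>...
                       out=out,
                       weights=wgt)
    slices_having_nans = np.isnan(arr[-1, ...])
                                  ~~~^^^^^^^^^
IndexError: index -1 is out of bounds for axis 0 with size 0
```

```bash
python3 -c "
from workcell import job
print(job.finish_job())"
```

```text
the job is handed in; nothing more can be done
None
```

The job is handed in, though no verdict came back: the box stands flush against the stop to about 1 mm, the handles locked and stayed locked when let go, the knob measures pressed in, the red lever sprang the jaws open, and the crockery and bottles near the pliers look undisturbed in the last pictures.

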